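# Hold the test wand centred in the counting ring

### The job

Check the counting ring with its test wand: draw the wand with the thick stem straight up out of the slotted rack by its flat tab, then lower its stem from above through the hole of the ring without touching the ring. Finish while holding it there: upright, still and centred in the hole, with the stem's tip about 30 mm below the underside of the ring block. Leave the thin-stemmed wand in its slot and the things lying about where they are.

Things in the scene. Friction and masses are not known exactly. Their poses are not given: they have to be found in the camera images.
- wand: the test wand to use, loose, plain steel, mass 100 to 210 g: a flat plate 46 mm wide (its x axis), 8 mm thick (its y axis) and 75 mm high with a round stem, 14 mm in diameter and 95 mm long, pointing down from the middle of its lower edge. Origin on the stem's axis at the plate's lower edge; z up along the stem to the plate's top. At the start it stands upright in either slot of the rack; its upper 40 mm stand free above the rack with its top edge 185 mm above the table
- wand_tab (a point): point in the middle of the wand's plate, on the stem's axis, 15 mm below the plate's top edge (170 mm above the table at the start): where to pinch it across its 8 mm thickness (along y)
- wand_tip (a point): lower end of the wand's stem, on its axis, 155 mm below wand_tab
- thin_wand: the other wand, to be left in the other slot: plate of the same height and thickness whose upper part is only 26 mm wide, with a stem 6 mm in diameter and 65 mm long, top edge also 185 mm above the table; axes and origin as for the wand
- rack: fixed slotted rack, 68 mm (x) by 135 mm (y) and 145 mm high, origin under its centre. Two slots, 37.5 mm either side of the centre along y; each holds a plate by grooves 11 mm wide along its two side edges; the plates stand on ledges 110 mm above the table and must rise 35 mm to be out of the grooves. Each wand's axes are parallel to the rack's, to a few degrees (play in the groove)
- ring_unit: fixed counting ring: a plastic block 74 mm square and 24 mm thick with a vertical round hole of 36 mm through it, carried by a column on its +x side (block and column reach 58 mm from the hole's axis to +x), open below down to a base plate 12 mm high. Origin on the table on the hole's axis
- ring_top (a point): centre of the hole at the block's top face, 115 mm above the table
- ring_under (a point): centre of the hole at the block's underside, 91 mm above the table
- calculator: desk calculator lying on the table, 100x68x19 mm, bystander
- tape_roll: roll of brown tape lying flat, 74 mm across, 25 mm high, bystander
- marker: marker pen lying on the table, 130 mm long, 20 mm thick, bystander
Not all that is in view belongs to the job. What is shaped like the wand but blue or green is not meant.

How it is judged:
On the way:
1. the wand is drawn up out of its slot, clear of the rack (z of wand in the frame of rack above 0.147 m and contact force between wand and rack below 0.1 N), for 0.1 s.
At the end, for the whole second after the job is handed in: Gripper holds the thick-stemmed wand, still, tilted under 0.09 rad, tip 18 to 42 mm below the ring block and within 6 mm of the hole axis, touching neither ring nor rack; thin-stemmed wand in its slot (moved under 15 mm), bystanders moved under 20 mm (horizontal distance between wand_tip and ring_under below 0.006 m and z of wand_tip in the frame of ring_under between -0.042 and -0.018 m and angle between wand's own z axis and vertical below 0.09 rad and linear speed of wand below 0.02 m/s and contact force between the fingers and wand above 1 N and contact force between wand and ring_unit below 0.1 N and contact force between wand and rack below 0.1 N and distance of thin_wand from where it was at the start of the episode below 0.015 m and angle between thin_wand's own z axis and vertical below 0.2 rad and distance of each of calculator, tape_roll, marker from where it was at the start of the episode below 0.02 m); the arm keeps its last pose, push and grip.
It fails at once if the wand touches the ring unit (more than 0.5 N) (contact force between wand and ring_unit above 0.5 N).
It fails at once if the thin-stemmed wand is drawn or knocked out (15 mm) (distance of thin_wand from where it was at the start of the episode above 0.015 m).
It fails at once if the calculator is moved (20 mm) (distance of calculator from where it was at the start of the episode above 0.02 m).
It fails at once if the tape roll is moved (20 mm) (distance of tape_roll from where it was at the start of the episode above 0.02 m).
It fails at once if the marker is moved (20 mm) (distance of marker from where it was at the start of the episode above 0.02 m).
It also fails if it takes over 45 s, if anything falls off the work surface, if the arm or the gripper's body presses on something with over 40 N, if the wrist force passes 120 N, or if a joint passes its speed limit or range.

### The arm

A 6-joint arm with a two-finger parallel gripper is mounted at the origin on a cart in front of the work surface, level with it; the furniture and walls round the work are solid. World frame = base frame: x ahead of the robot, y to its left, z up, the work surface at z = 0. Lengths are in m, angles in rad, forces in N, time in s.
With the tool pointing down it reaches from about 0.275 to 1 m from the base axis. Payload 8.4 kg.
Tool frame: the origin (TCP) lies midway between the tips of the shut fingers; the grasp point (between the pads) lies 19 mm behind it; z points along the fingers, y is the line along which they close (so a half turn about z gives the same grasp; the last joint's range is limited). The gripper opens to 85 mm and grips with 20 to 120 N. Pads are 22 mm wide; open, the fingers measure 114 mm over their backs; the gripper's body (76 mm by 85 mm) begins 54 mm behind the grasp point. The pads swing forward as they close: fully open they stand 13 mm farther back than shut.
Start: joints at [1.157, 0.353, 1.633, -0, 1.155, -0.002], TCP at [0.25, 0.573, 0.231] pointing down, gripper open.
Joint ranges: [-2.63, 2.63], [-0.92, 2.1], [0.06, 2.66], [-1.3, 4.44], [0, 2.69], [-3.02, 3.02]. Speed limits (rad/s): [2.22, 2.22, 2.79, 3.14, 3.14, 3.14].

### API

Orientations are given as a unit quaternion [w, x, y, z].
In Python, from cell import ctrl gives the robot as it stands. The module is installed in compiled form; this text tells all that it offers.
- The arm moves only by the tool apply_moves, never from a script. Its argument "rows" is a list of rows, each a list of 7 numbers: the opening, from -1 (shut) to 1 (fully open), then the shift along the tool's x, y, z in m, then the turn, a rotation vector about the tool's x, y, z in degrees. A call has 1 to 12 rows; each row shifts and turns the commanded pose from where the row before left it, along the tool's axes as they then stand; what a row does not reach is not made up. A row lasts 1/12 s, in which the tool goes at most 41.7 mm and 7.16 degrees, less where a joint would pass 70% of its speed; a pose out of reach is approached as far as the arm can. A call is refused whole if a number of a shift passes 0.0417 or a number of a turn 7.16, either way. A call with a gripper value outside its range is refused whole. The fingers move at their own pace and stop on an object; "newtons" is the grip in N (left out, the last holds). Time passes only in rows, so rows that do not move let the fingers close. It gives the time, the measured TCP pose, the force, the opening and the grip force at its end, in the units of the state.
- ctrl.read_state(): the state, without advancing time (a new reading comes with each control period).
- ctrl.get_image(name): name is "scene" or "top"; returns (picture, depth): 480x640x3 uint8, red, green, blue; 480x640 float32, m along the optical axis (not along the pixel's ray), 0 where there is no reading.
- ctrl.get_calibration(name): a dict with "mtx" (3x3 intrinsics, pixels), "distortion" ([k1, k2, p1, p2, k3] as OpenCV has them; the pictures are not rectified), "T" (4x4, takes a point from camera to world coordinates). Camera axes: x right, y down, z forward; pixel columns grow to the right and rows downward; lengths in m; the calibration is good to about 2 mm. A picture is of the moment at which its call begins. get_calibration takes no time and is no camera call.
- ctrl.hand_in(): hands the job in; it is judged then, once.
The state is a dict: "time": time; "q": joint angles; "joint_vel": joint speeds; "joint_torque": joint torques, N m; "ee_pos": TCP position; "eef_rot": TCP orientation; "ft_force": force on the tool from outside, world axes, zero at the start; "wrist_torque": the same for the moment, N m; "finger_gap": finger opening in m; "grip_force": force on a finger pad.
Only numpy, scipy, OpenCV 4.12 (cv2) and the standard library are available. Lean on these libraries where they do the work, as an engineer would, in place of code of your own. Each camera call takes 0.05 s, during which the arm holds its last target. There are 200 camera calls.

## Working session

There is one attempt and no reset: what is moved stays moved. The work goes in short steps, Python scripts to look and compute and a tool call to move; the robot and the scene stay as the last step left them, time stands still between calls to the robot, and variables do not carry over. Pictures are saved under pics/ and viewed, at most 10 in all, crops included, and the job is handed in when it is done.

Besides the shell and the picture viewer there is one more tool, called after "Request:" as name(argument=value, ...) on one line, values as JSON. apply_moves: Moves the arm, as the interface text tells. Its arguments: {"type":"object","properties":{"rows":{"type":"array"},"newtons":{"type":"number"}},"required":["rows"]}

```bash
mkdir -p pics
cat > h.py <<'E'
import numpy as np, cv2
from cell import ctrl
def snap(n):
    p,d=ctrl.get_image(n); np.savez(f'/tmp/{n}.npz',p=p,d=d); return p,d
def load(n):
    z=np.load(f'/tmp/{n}.npz'); return z['p'],z['d']
def cloud(n,d):
    c=ctrl.get_calibration(n); h,w=d.shape
    u,v=np.meshgrid(np.arange(w),np.arange(h))
    k=cv2.undistortPoints(np.stack([u,v],-1).reshape(-1,1,2).astype(float),np.array(c['mtx']),np.array(c['distortion'])).reshape(h,w,2)
    P=np.dstack([k[...,0]*d,k[...,1]*d,d]); T=np.array(c['T'])
    return P@T[:3,:3].T+T[:3,3]
def proj(n,pts):
    c=ctrl.get_calibration(n); T=np.linalg.inv(np.array(c['T']))
    return cv2.projectPoints(np.array(pts,float).reshape(-1,3),cv2.Rodrigues(T[:3,:3])[0],T[:3,3],np.array(c['mtx']),np.array(c['distortion']))[0].reshape(-1,2)
E
python3 - <<'E'
from h import *
for n in('scene','top'):
    p,d=snap(n); cv2.imwrite(f'pics/{n}0.png',p[...,::-1]); print(n,np.array(ctrl.get_calibration(n)['T']).round(3).tolist(),(d>0).mean())
s=ctrl.read_state(); print(s)
E
```

```text
scene [[0.721, -0.543, 0.43, 0.112], [-0.693, -0.57, 0.441, -0.475], [0.005, -0.617, -0.787, 0.862], [0.0, 0.0, 0.0, 1.0]] 0.9958561197916667
top [[0.015, -0.99, 0.139, 0.355], [-1.0, -0.014, 0.008, -0.081], [-0.006, -0.139, -0.99, 1.32], [0.0, 0.0, 0.0, 1.0]] 0.996083984375
{'time': 0.1, 'q': array([ 1.15659512e+00,  3.53586001e-01,  1.63403958e+00,  4.16927701e-05,
        1.15520094e+00, -2.41278979e-03]), 'joint_vel': array([ 0.00168253, -0.00166298, -0.00128091,  0.0009841 ,  0.00023235,
       -0.00021471]), 'joint_torque': array([-1.18520973e-03, -6.06363058e+01, -3.42818463e+01, -8.05921354e-05,
        3.99216471e-03,  1.19202934e-05]), 'ee_pos': array([0.24998341, 0.57237512, 0.23064095]), 'eef_rot': array([-1.46239200e-04,  2.04450775e-01,  9.78876652e-01, -5.99656316e-04]), 'ft_force': array([-0.70440513,  0.363221  ,  0.7350473 ]), 'wrist_torque': array([0.03479732, 0.0284432 , 0.04520104]), 'grip_force': 0.0, 'finger_gap': 0.08516553548589298}
```

View pics/scene0.png

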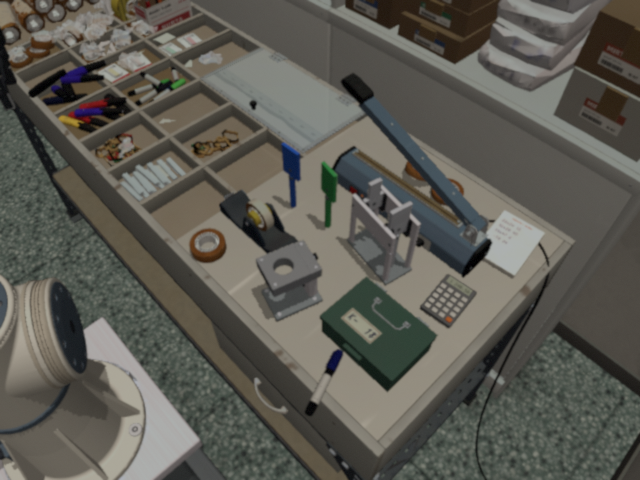

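View pics/top0.png

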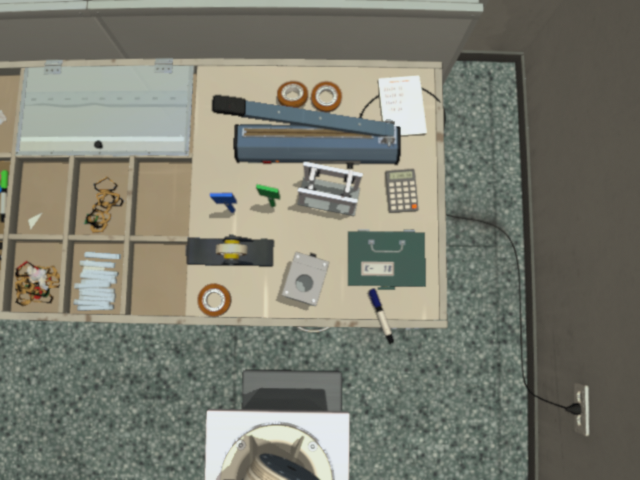

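The scene view shows the rack near (385,235), the ring block near (288,268) and the guillotine with its raised arm behind the rack. In the top view the rack is at (330,188) and the ring hole at (304,283). I'll enlarge both.

Run:
```python
from h import *
p,d=load('scene'); q,e=load('top')
def cr(p,u,v,w,h,s): return cv2.resize(p[v:v+h,u:u+w],(w*s,h*s),interpolation=cv2.INTER_CUBIC)
a=cr(p,330,165,100,120,5);b=cr(q,290,150,75,75,4);c=cr(q,270,240,75,45*1,4)
b2=np.vstack([b,cr(q,270,240,75,75,4)])
cv2.imwrite('pics/crop1.png',np.hstack([a,b2])[...,::-1])
C=cloud('top',e); D=cloud('scene',d)
def rep(C,name,u0,u1,v0,v1):
    P=C[v0:v1,u0:u1].reshape(-1,3); print(name)
    for lo,hi in((.03,.08),(.08,.105),(.105,.125),(.125,.155),(.155,.2)):
        m=P[(P[:,2]>lo)&(P[:,2]<hi)]
        if len(m): print(lo,len(m),m.min(0).round(3),m.max(0).round(3),m.mean(0).round(3))
rep(C,'rack top',295,365,155,220); rep(C,'ring top',275,335,245,312); rep(D,'rack sc',340,425,180,285)
for n,X,Y in(('top',C,None),('sc',D,None)):
    m=X[(X[...,0]>.2)&(X[...,0]<.95)&(abs(X[...,1])<.4)]
    print(n,m[:,2].max())
# height map of the cutter
for v in range(85,170,8): print(v,[int(1000*z) for z in C[v,205:410:15,2]])
```

```text
rack top
0.03 631 [ 0.596 -0.185  0.03 ] [ 0.724 -0.028  0.08 ] [ 0.702 -0.11   0.048]
0.08 106 [ 0.595 -0.172  0.082] [ 0.674 -0.04   0.105] [ 0.631 -0.106  0.097]
0.105 251 [ 0.595 -0.172  0.105] [ 0.675 -0.041  0.125] [ 0.636 -0.107  0.115]
0.125 779 [ 0.594 -0.172  0.125] [ 0.68  -0.039  0.155] [ 0.636 -0.104  0.142]
0.155 176 [ 0.608 -0.151  0.156] [ 0.658 -0.064  0.191] [ 0.634 -0.113  0.183]
ring top
0.08 17 [ 0.388 -0.102  0.089] [ 0.491 -0.01   0.104] [ 0.428 -0.053  0.098]
0.105 1426 [ 0.384 -0.106  0.105] [ 0.494 -0.01   0.123] [ 0.442 -0.059  0.115]
rack sc
0.03 1752 [ 0.522 -0.177  0.03 ] [0.783 0.077 0.08 ] [ 0.701 -0.081  0.061]
0.08 368 [ 0.594 -0.174  0.08 ] [ 0.773 -0.03   0.105] [ 0.662 -0.11   0.092]
0.105 588 [ 0.594 -0.174  0.105] [ 0.667 -0.042  0.125] [ 0.627 -0.115  0.115]
0.125 1279 [ 0.594 -0.175  0.125] [ 0.679 -0.04   0.155] [ 0.63  -0.111  0.14 ]
0.155 502 [ 0.606 -0.153  0.155] [ 0.657 -0.065  0.188] [ 0.633 -0.118  0.174]
top 1.319509745916226
sc 0.2628752123232103
85 [-4, 2, 4, 0, -3, 0, 18, 6, 19, 3, 2, 4, 9, 13]
93 [3, -1, -2, 1, 1, 29, 0, 2, -2, 16, -2, 3, 11, 15]
101 [0, 263, 250, 226, 0, 31, 31, 2, 2, 19, 4, 13, 9, 13]
109 [0, 257, 250, 227, 217, 206, 193, 0, 15, 1, -2, -2, 18, 16]
117 [3, 3, 3, 216, 217, 203, 193, 176, 171, 155, 141, 0, 13, 7]
125 [4, -2, 68, 66, 59, 58, 57, 172, 172, 157, 143, 129, 113, 13]
133 [-1, 0, 73, 78, 81, 82, 80, 78, 81, 80, 122, 129, 120, 74]
141 [-2, 0, 71, 69, 69, 74, 75, 72, 70, 68, 72, 72, 111, 69]
149 [-4, 0, 69, 62, 63, 68, 68, 66, 65, 67, 65, 66, 70, 68]
157 [0, 0, 53, 51, 48, 53, 51, 47, 47, 50, 49, 50, 50, 2]
165 [-1, 0, 1, 4, 2, 5, 2, 145, 0, -4, 4, 0, -2, 0]
```

View pics/crop1.png

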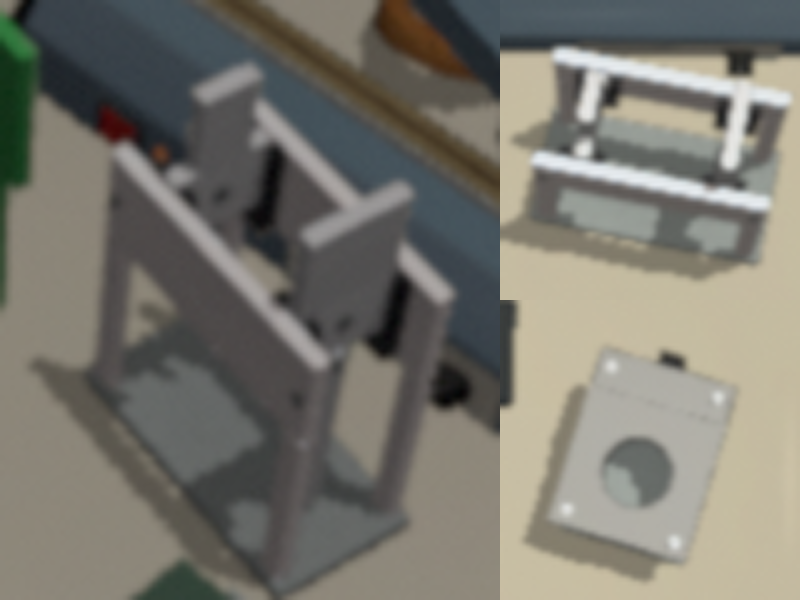

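The wider plate, the wand, is on the right (scene crop 355,270; top crop 735,125), which is the slot at the -y end. The narrower one is on the left. The hole is at crop (637,472), which is top-image (304,283).

Run:
```python
from h import *
for n,box in(('top',(295,365,155,220)),('scene',(340,425,180,285))):
    p,d=load(n); C=cloud(n,d); u0,u1,v0,v1=box
    P=C[v0:v1,u0:u1].reshape(-1,3)
    for nm,m in(('wand',(P[:,2]>.175)&(P[:,1]<-.115)),('thin',(P[:,2]>.175)&(P[:,1]>-.115)&(P[:,1]<0)),('wandall',(P[:,2]>.155)&(P[:,1]<-.115)),('rack',(P[:,2]>.135)&(P[:,2]<.155))):
        m=m&(P[:,0]<.7)&(P[:,0]>.55); Q=P[m]
        r=cv2.minAreaRect(Q[:,:2].astype(np.float32)); print(n,nm,m.sum(),np.round(r[0],4),np.round(r[1],4),round(r[2],1),Q[:,2].mean().round(4), Q.mean(0).round(4))
# ring: hole contour on plane z=.115
p,d=load('top'); C=cloud('top',d)
T=np.array(ctrl.get_calibration('top')['T'])
P=C[240:315,270:345].reshape(-1,3); Q=P[(P[:,2]>.107)&(P[:,2]<.123)]
r=cv2.minAreaRect(Q[:,:2].astype(np.float32)); print('ring',np.round(r[0],4),np.round(r[1],4),r[2], cv2.boxPoints(r).round(4).tolist())
g=cv2.cvtColor(cv2.resize(p[240:315,270:345],None,fx=8,fy=8,interpolation=cv2.INTER_CUBIC),cv2.COLOR_RGB2GRAY)
b=(g<cv2.threshold(g[300:420,200:350],0,255,cv2.THRESH_OTSU)[0]).astype(np.uint8)
cs,_=cv2.findContours(b,cv2.RETR_LIST,cv2.CHAIN_APPROX_NONE)
for c in cs:
    if 8000<cv2.contourArea(c)<40000:
        e=cv2.fitEllipse(c); print(np.round(e[0],1),np.round(e[1],1))
        u=(e[0][0]+.5)/8-.5+270; v=(e[0][1]+.5)/8-.5+240
        cc=ctrl.get_calibration('top'); k=cv2.undistortPoints(np.array([[[u,v]]]),np.array(cc['mtx']),np.array(cc['distortion'])).ravel()
        ray=T[:3,:3]@np.r_[k,1]; s=(.115-T[2,3])/ray[2]; print(u,v,(T[:3,3]+s*ray).round(4))
```

```text
top wand 97 [ 0.6314 -0.1431] [0.0079 0.0471] 79.3 0.185 [ 0.6303 -0.1429  0.185 ]
top thin 56 [ 0.6452 -0.0694] [0.0077 0.0262] 79.3 0.185 [ 0.6442 -0.0693  0.185 ]
top wandall 105 [ 0.6314 -0.1431] [0.0079 0.0471] 79.3 0.1835 [ 0.6287 -0.1426  0.1835]
top rack 648 [ 0.6382 -0.1062] [0.1246 0.0657] 79.4 0.1447 [ 0.6364 -0.1033  0.1447]
scene wand 167 [ 0.63   -0.1447] [0.0103 0.0469] 77.4 0.1828 [ 0.6287 -0.1455  0.1828]
scene thin 90 [ 0.6436 -0.0708] [0.0103 0.0268] 83.6 0.1824 [ 0.6416 -0.0718  0.1824]
scene wandall 313 [ 0.6299 -0.1447] [0.0103 0.048 ] 77.4 0.1745 [ 0.6277 -0.1458  0.1745]
scene rack 922 [ 0.6374 -0.1077] [0.1237 0.0667] 78.7 0.1441 [ 0.6304 -0.1107  0.1441]
ring [ 0.4435 -0.0588] [0.0741 0.1036] 73.96029663085938 [[0.38350000977516174, -0.08009999990463257], [0.4830999970436096, -0.1088000014424324], [0.5034999847412109, -0.03750000149011612], [0.40389999747276306, -0.008899999782443047]]
[284.1 335.5] [110.3 147. ]
305.07371520996094 281.4997749328613 [ 0.4323 -0.0568  0.115 ]
[ 2209.1 -1291.6] [1056.7 5471.7]
545.699951171875 78.10675048828125 [ 0.8921 -0.5867  0.115 ]
```

Request:
apply_moves(rows=[[1, 0, 0, -0.02, 0, 0, -6.5], [1, 0, 0, -0.03, 0, 0, -6.5], [1, 0, 0, -0.03, 0, 0, 0], [1, -0.01, -0.013, -0.02, 0, 0, 0], [1, -0.021, -0.0264, 0, 0, 0, 0], [1, -0.021, -0.0264, 0, 0, 0, 0], [1, -0.021, -0.0264, 0, 0, 0, 0], [1, -0.021, -0.0264, 0, 0, 0, 0], [1, -0.021, -0.0264, 0, 0, 0, 0], [1, -0.021, -0.0264, 0, 0, 0, 0], [1, -0.021, -0.0264, 0, 0, 0, 0], [1, -0.021, -0.0264, 0, 0, 0, 0]], newtons=60)

```text
time: 1.1
ee_pos: [0.3841, 0.318, 0.3311]
eef_rot: [-0.0, 0.092, 0.996, -0.0]
ft_force: [1.2, -0.2, -0.5]
finger_gap: 0.0853
grip_force: 0.0
```

Request:
apply_moves(rows=[[1, -0.021, -0.0264, 0, 0, 0, 0], [1, -0.021, -0.0264, 0, 0, 0, 0], [1, -0.021, -0.0264, 0, 0, 0, 0], [1, -0.021, -0.0264, 0, 0, 0, 0], [1, -0.021, -0.0264, 0, 0, 0, 0], [1, -0.021, -0.0264, 0, 0, 0, 0], [1, -0.021, -0.0264, 0, 0, 0, 0], [1, -0.021, -0.0264, 0, 0, 0, 0], [1, -0.021, -0.0264, 0, 0, 0, 0], [1, -0.021, -0.0264, 0, 0, 0, 0], [1, -0.021, -0.0264, 0, 0, 0, 0], [1, 0, 0, 0, 0, 0, 0]])

```text
time: 2.1
ee_pos: [0.5595, -0.0128, 0.3307]
eef_rot: [0.0, 0.094, 0.996, -0.001]
ft_force: [-0.7, 0.1, 0.5]
finger_gap: 0.0855
grip_force: 0.0
```

```bash
cat > go.py <<'E'
from h import *; import sys
from scipy.spatial.transform import Rotation as R
def delta(t,yaw):
    s=ctrl.read_state(); w=s['eef_rot']; r=R.from_quat([w[1],w[2],w[3],w[0]])
    c,n=np.cos(np.radians(yaw)),np.sin(np.radians(yaw))
    g=R.from_matrix(np.array([[-n,c,0],[c,n,0],[0,0,-1.]]))
    print('t',round(s['time'],2),'pos',s['ee_pos'].round(4),'gap',round(s['finger_gap'],4),'F',s['ft_force'].round(1),'grip',s['grip_force'],'q',s['q'].round(2))
    print('shift',r.inv().apply(np.array(t)-s['ee_pos']).round(4),'turn deg',np.degrees((r.inv()*g).as_rotvec()).round(2))
if __name__=='__main__': a=list(map(float,sys.argv[1:])); delta(a[:3],a[3])
E
python3 go.py .631 -.1435 .33 79.4
```

```text
t 2.1 pos [ 0.5595 -0.0128  0.3307] gap 0.0855 F [-0.7  0.1  0.5] grip 0.0 q [-0.02  0.17  1.66 -0.    1.32 -1.41]
shift [-0.0946 -0.115   0.001 ] turn deg [-0.11  0.05 -0.16]
```

Request:
apply_moves(rows=[[1, -0.019, -0.023, 0, 0, 0, 0], [1, -0.019, -0.023, 0, 0, 0, 0], [1, -0.019, -0.023, 0, 0, 0, 0], [1, -0.019, -0.023, 0, 0, 0, 0], [1, -0.0186, -0.023, 0, 0, 0, 0], [1, 0, 0, 0, 0, 0, 0], [1, 0, 0, 0.02, 0, 0, 0], [1, 0, 0, 0.02, 0, 0, 0], [1, 0, 0, 0.02, 0, 0, 0], [1, 0, 0, 0.02, 0, 0, 0], [1, 0, 0, 0, 0, 0, 0]])

```text
time: 3.02
ee_pos: [0.6268, -0.1376, 0.2468]
eef_rot: [-0.004, 0.092, 0.996, 0.001]
ft_force: [-1.4, 0.4, -1.0]
finger_gap: 0.0852
grip_force: 0.0
```

```bash
python3 go.py .631 -.1435 .151 79.4
python3 - <<'E'
from h import *
p,d=snap('scene'); cv2.imwrite('pics/pre.png',cv2.resize(p[110:290,310:470],(640,600),interpolation=cv2.INTER_CUBIC)[...,::-1])
E
```

```text
t 3.02 pos [ 0.6268 -0.1376  0.2468] gap 0.0852 F [-1.4  0.4 -1. ] grip 0.0 q [-0.22  0.37  1.57  0.    1.21 -1.6 ]
shift [-0.0059 -0.0051  0.0958] turn deg [ 0.02 -0.41  0.02]
```

View pics/pre.png

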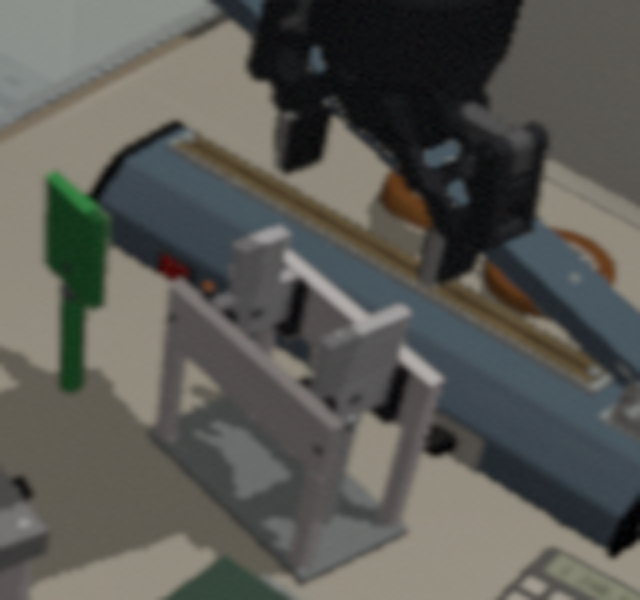

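The open fingers, with tips at (300,165) and (450,275), hang above the wand's plate top at (355,325). I'll correct the remaining offset and go down.

Request:
apply_moves(rows=[[1, -0.006, -0.005, 0, 0, 0, 0], [1, 0, 0, 0.01, 0, 0, 0], [1, 0, 0, 0.015, 0, 0, 0], [1, 0, 0, 0, 0, 0, 0], [1, 0, 0, 0, 0, 0, 0]])

```text
time: 3.48
ee_pos: [0.6343, -0.1448, 0.2263]
eef_rot: [-0.0, 0.092, 0.996, 0.0]
ft_force: [0.0, -0.5, 0.0]
finger_gap: 0.0852
grip_force: 0.0
```

```bash
python3 go.py .631 -.1435 .151 79.4
```

```text
t 3.48 pos [ 0.6343 -0.1448  0.2263] gap 0.0852 F [ 0.  -0.5  0. ] grip 0.0 q [-0.23  0.4   1.58 -0.    1.17 -1.61]
shift [0.0035 0.0006 0.0753] turn deg [ 0.   -0.03 -0.  ]
```

Request:
apply_moves(rows=[[1, 0.0035, 0.0005, 0, 0, 0, 0], [1, 0, 0, 0.015, 0, 0, 0], [1, 0, 0, 0.015, 0, 0, 0], [1, 0, 0, 0.015, 0, 0, 0], [1, 0, 0, 0.015, 0, 0, 0], [1, 0, 0, 0.014, 0, 0, 0], [1, 0, 0, 0, 0, 0, 0], [1, 0, 0, 0, 0, 0, 0], [1, 0, 0, 0, 0, 0, 0]])

```text
time: 4.23
ee_pos: [0.6318, -0.1438, 0.1538]
eef_rot: [0.001, 0.092, 0.996, -0.0]
ft_force: [-0.1, 0.6, -0.4]
finger_gap: 0.0855
grip_force: 0.0
```

```bash
python3 go.py .631 -.1435 .151 79.4
```

```text
t 4.23 pos [ 0.6318 -0.1438  0.1538] gap 0.0855 F [-0.1  0.6 -0.4] grip 0.0 q [-0.23  0.46  1.65  0.    1.03 -1.61]
shift [0.0009 0.0001 0.0028] turn deg [-0.    0.11  0.01]
```

Request:
apply_moves(rows=[[0, 0, 0, 0, 0, 0, 0], [-0.5, 0, 0, 0, 0, 0, 0], [-1, 0, 0, 0, 0, 0, 0], [-1, 0, 0, 0, 0, 0, 0], [-1, 0, 0, 0, 0, 0, 0], [-1, 0, 0, 0, 0, 0, 0], [-1, 0, 0, 0, 0, 0, 0], [-1, 0, 0, 0, 0, 0, 0], [-1, 0, 0, 0, 0, 0, 0], [-1, 0, 0, 0, 0, 0, 0]], newtons=60)

```text
time: 5.07
ee_pos: [0.6311, -0.1437, 0.1524]
eef_rot: [0.0, 0.092, 0.996, -0.0]
ft_force: [-1.0, -1.1, 2.6]
finger_gap: 0.0071
grip_force: 60.1
```

```bash
python3 go.py .631 -.1435 .151 79.4
```

```text
t 5.07 pos [ 0.6311 -0.1437  0.1524] gap 0.0071 F [-1.  -1.1  2.6] grip 60.05015194416046 q [-0.23  0.47  1.65 -0.    1.03 -1.61]
shift [0.0002 0.0002 0.0014] turn deg [-0.01  0.01  0.01]
```

Gripped (gap about 8 mm, 60 N), so I'll lift slowly at first.

Request:
apply_moves(rows=[[-1, 0, 0, -0.005, 0, 0, 0], [-1, 0, 0, -0.01, 0, 0, 0], [-1, 0, 0, -0.01, 0, 0, 0], [-1, 0, 0, -0.01, 0, 0, 0], [-1, 0, 0, -0.01, 0, 0, 0], [-1, 0, 0, -0.01, 0, 0, 0], [-1, 0, 0, 0, 0, 0, 0], [-1, 0, 0, 0, 0, 0, 0]])

```text
time: 5.73
ee_pos: [0.6315, -0.1437, 0.2083]
eef_rot: [0.001, 0.092, 0.996, -0.0]
ft_force: [0.2, -0.4, -2.8]
finger_gap: 0.0069
grip_force: 59.4
```

Request:
apply_moves(rows=[[-1, 0, 0, -0.015, 0, 0, 0], [-1, 0, 0, -0.015, 0, 0, 0], [-1, 0, 0, -0.015, 0, 0, 0], [-1, 0, 0, -0.015, 0, 0, 0], [-1, 0, 0, -0.015, 0, 0, 0], [-1, 0, 0, -0.015, 0, 0, 0], [-1, 0, 0, -0.015, 0, 0, 0], [-1, 0, 0, 0, 0, 0, 0], [-1, 0, 0, 0, 0, 0, 0]])

```text
time: 6.48
ee_pos: [0.6311, -0.1436, 0.3121]
eef_rot: [0.0, 0.092, 0.996, -0.0]
ft_force: [-1.3, 0.3, -2.7]
finger_gap: 0.0071
grip_force: 59.4
```

```bash
python3 go.py .429 -.055 .315 79.4
python3 - <<'E'
from h import *
p,d=snap('scene'); cv2.imwrite('pics/lift.png',cv2.resize(p[80:290,250:450],(571,600),interpolation=cv2.INTER_CUBIC)[...,::-1])
E
```

```text
t 6.48 pos [ 0.6311 -0.1436  0.3121] gap 0.0071 F [-1.3  0.3 -2.7] grip 59.44055914878845 q [-0.23  0.33  1.49  0.    1.32 -1.61]
shift [ 0.215   0.0499 -0.003 ] turn deg [-0.    0.03  0.  ]
```

View pics/lift.png

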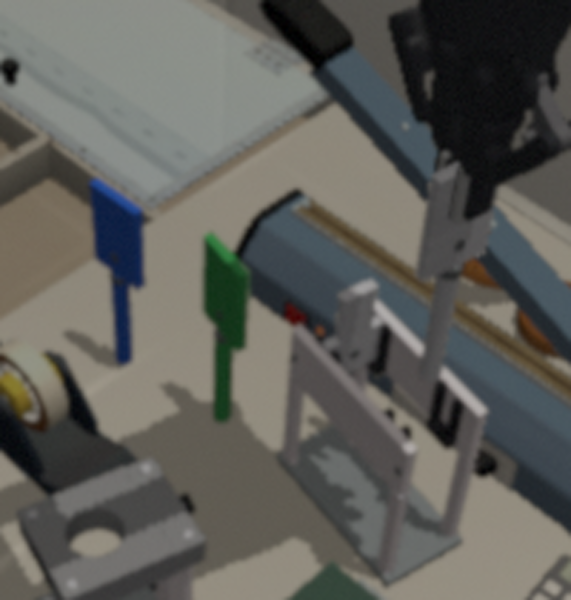

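The thick-stemmed wand is drawn out, with its stem tip at about (425,395), and the thin wand is still in its slot. Moving over to the ring.

Request:
apply_moves(rows=[[-1, 0.01, 0.0025, 0, 0, 0, 0], [-1, 0.02, 0.0045, 0, 0, 0, 0], [-1, 0.025, 0.006, 0, 0, 0, 0], [-1, 0.025, 0.006, 0, 0, 0, 0], [-1, 0.025, 0.006, 0, 0, 0, 0], [-1, 0.025, 0.006, 0, 0, 0, 0], [-1, 0.025, 0.006, 0, 0, 0, 0], [-1, 0.025, 0.006, 0, 0, 0, 0], [-1, 0.02, 0.004, 0, 0, 0, 0], [-1, 0.015, 0.003, 0, 0, 0, 0], [-1, 0, 0, 0, 0, 0, 0], [-1, 0, 0, 0, 0, 0, 0]])

```text
time: 7.53
ee_pos: [0.4279, -0.0546, 0.3117]
eef_rot: [-0.0, 0.092, 0.996, -0.0]
ft_force: [0.1, -0.9, -2.3]
finger_gap: 0.0076
grip_force: 59.4
```

Request:
apply_moves(rows=[[-1, 0, 0, 0.015, 0, 0, 0], [-1, 0, 0, 0.01, 0, 0, 0], [-1, 0, 0, 0, 0, 0, 0], [-1, 0, 0, 0, 0, 0, 0], [-1, 0, 0, 0, 0, 0, 0]])

```text
time: 7.95
ee_pos: [0.4292, -0.0551, 0.2873]
eef_rot: [-0.0, 0.092, 0.996, -0.0]
ft_force: [0.4, 0.9, -1.5]
finger_gap: 0.0073
grip_force: 59.3
```

```bash
python3 go.py .429 -.055 .288 79.4
python3 - <<'E'
from h import *
p,d=snap('scene'); cv2.imwrite('pics/over.png',cv2.resize(p[160:310,220:360],(560,600),interpolation=cv2.INTER_CUBIC)[...,::-1])
s=ctrl.read_state()['ee_pos']
for z in(.27,.2,.18,s[2]-.137): print(z,((proj('scene',[s[0],s[1],z])[0]-[220,160])*4).round(1))
print('hole',((proj('scene',[.429,-.055,.115])[0]-[220,160])*4).round(1))
a=np.linspace(0,2*np.pi,9)[:-1]
# hole centre from early scene+top pictures: colour-free, depth edge
for n,(u0,u1,v0,v1) in(('scene',(250,330,235,320)),('top',(270,345,240,315))):
    C=cloud(n,load(n)[1] if n=='top' else np.load('/tmp/scene.npz')['d'])[v0:v1,u0:u1].reshape(-1,3)
    Q=C[(abs(C[:,2]-.115)<.007)]
    best=[]
    for x in np.arange(.415,.446,.001):
        for y in np.arange(-.07,-.04,.001):
            r=np.hypot(Q[:,0]-x,Q[:,1]-y); best.append((int((r<.0165).sum()),-int((r<.0205).sum()),x,y))
    best=np.array(best); m=best[best[:,0]==best[:,0].min()]; print(n,len(Q),m[:,0][0],m[:,2:].mean(0).round(4),len(m))
E
```

```text
t 7.95 pos [ 0.4292 -0.0551  0.2873] gap 0.0073 F [ 0.4  0.9 -1.5] grip 59.30585324764252 q [-0.13 -0.01  1.95 -0.    1.2  -1.52]
shift [ 0.0002  0.     -0.0007] turn deg [-0.   -0.03 -0.  ]
0.27 [227.6 188.6]
0.2 [237.9 302.7]
0.18 [240.6 332.7]
0.15054842200347568 [244.4 374.8]
hole [248.1 423.2]
scene 1743 0.0 [ 0.431 -0.057] 1
top 1407 0.0 [ 0.43  -0.055] 7
```

View pics/over.png

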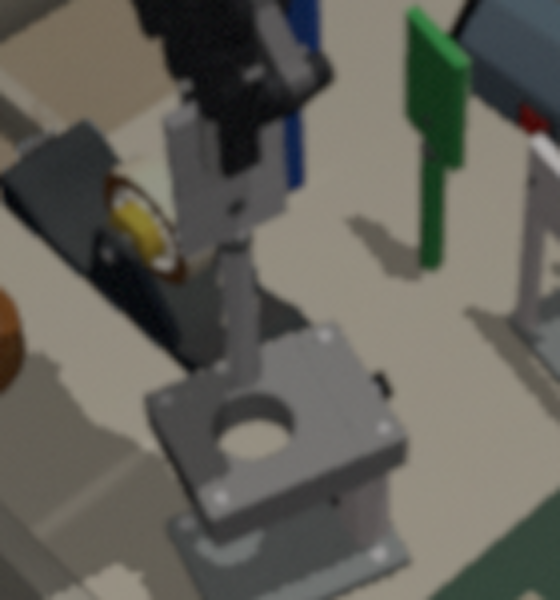

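The stem tip (245,380) hangs just above the hole (254,426), and the hole is about 1.5 mm to the image's right of the stem. I'll shift by that and lower partway.

Request:
apply_moves(rows=[[-1, -0.0013, -0.001, 0, 0, 0, 0], [-1, 0, 0, 0, 0, 0, 0], [-1, 0, 0, 0.008, 0, 0, 0], [-1, 0, 0, 0.01, 0, 0, 0], [-1, 0, 0, 0.01, 0, 0, 0], [-1, 0, 0, 0.01, 0, 0, 0], [-1, 0, 0, 0.007, 0, 0, 0], [-1, 0, 0, 0, 0, 0, 0], [-1, 0, 0, 0, 0, 0, 0], [-1, 0, 0, 0, 0, 0, 0]])

```text
time: 8.83
ee_pos: [0.4303, -0.0562, 0.2425]
eef_rot: [0.0, 0.092, 0.996, -0.0]
ft_force: [-0.3, -0.9, -2.1]
finger_gap: 0.0072
grip_force: 59.3
```

```bash
python3 go.py .4302 -.0562 .1985 79.4
python3 - <<'E'
from h import *
p,d=snap('scene'); cv2.imwrite('pics/in.png',cv2.resize(p[220:310,250:330],(533,600),interpolation=cv2.INTER_CUBIC)[...,::-1])
s=ctrl.read_state()['ee_pos']
for z in(.15,.115): print(z,((proj('scene',[s[0],s[1],z])[0]-[250,220])*6.667).round(1))
E
```

```text
t 8.83 pos [ 0.4303 -0.0562  0.2425] gap 0.0072 F [-0.3 -0.9 -2.1] grip 59.30981934070587 q [-0.13  0.04  2.01 -0.    1.1  -1.52]
shift [ 0.0001 -0.0001  0.044 ] turn deg [-0.    0.01  0.01]
0.15 [213.3 226.4]
0.115 [220.4 305.1]
```

View pics/in.png

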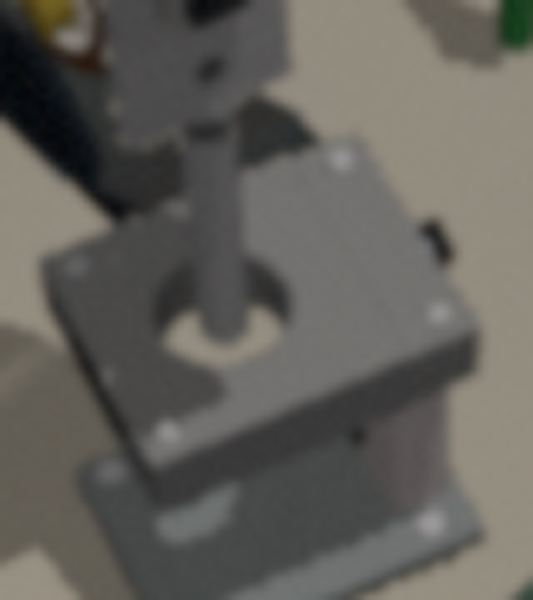

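The stem (224,305) enters the hole, which spans x from 156 to 293 (centre 224), with even gaps on both sides. Lowering the rest.

Request:
apply_moves(rows=[[-1, 0, 0, 0.007, 0, 0, 0], [-1, 0, 0, 0.01, 0, 0, 0], [-1, 0, 0, 0.01, 0, 0, 0], [-1, 0, 0, 0.01, 0, 0, 0], [-1, 0, 0, 0.007, 0, 0, 0], [-1, 0, 0, 0, 0, 0, 0], [-1, 0, 0, 0, 0, 0, 0], [-1, 0, 0, 0, 0, 0, 0], [-1, 0, 0, 0, 0, 0, 0], [-1, 0, 0, 0, 0, 0, 0]])

```text
time: 9.72
ee_pos: [0.4304, -0.0562, 0.1987]
eef_rot: [0.0, 0.092, 0.996, -0.0]
ft_force: [0.4, -0.3, -1.3]
finger_gap: 0.0072
grip_force: 59.3
```

```bash
python3 go.py .4302 -.0562 .1985 79.4
python3 - <<'E'
from h import *
p,d=snap('scene'); cv2.imwrite('pics/end.png',cv2.resize(p[200:320,240:340],(500,600),interpolation=cv2.INTER_CUBIC)[...,::-1])
E
```

```text
t 9.72 pos [ 0.4304 -0.0562  0.1987] gap 0.0072 F [ 0.4 -0.3 -1.3] grip 59.30916666984558 q [-0.13  0.09  2.06 -0.    0.99 -1.52]
shift [ 0.0002 -0.      0.0002] turn deg [0.   0.05 0.01]
```

View pics/end.png

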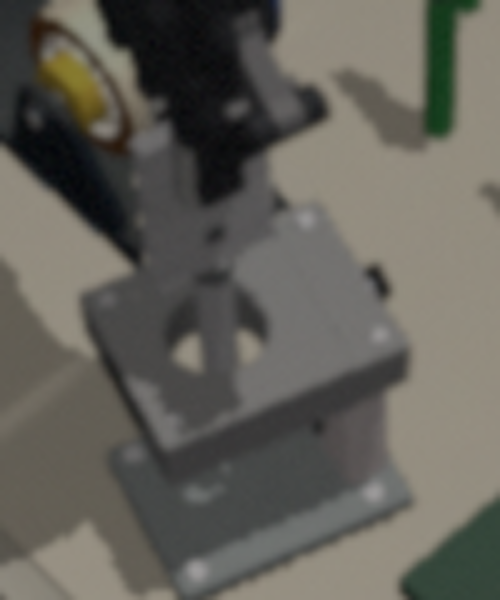

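The stem (200–240) stands centred in the hole (165–270), with no contact force and the tip at about z = 0.061. Handing in.

```bash
python3 -c "
from cell import ctrl; print(ctrl.hand_in())"
```

```text
the job is handed in; nothing more can be done
None
```

I handed the job in with the thick-stemmed wand held still and upright through the ring's hole: the tip is about 30 mm below the block, centred to within about 2 mm by my measurements. I saw no contact with the ring, and the thin wand was left in its slot; the judge's result was not shown.

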